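Flip the board carrier and set the cooler nut a quarter turn loose

TASK

Swing the jig's hinged board carrier right over, from the solder side to the cooler side, until it rests on its stop. Then screw the brass knurled nut on the cooler down until it bottoms out, back it off a quarter turn, and finish while still gripping the nut there, so that I can set the lock screw. Leave the mouse, the screwdriver and the memory module where they lie.

Things in the scene. Friction and masses are not known exactly. Their poses are not given: they have to be found in the camera images.
- jig: Fixed board-flipping jig: aluminium base plate 150 x 310 x 10 mm on the table, two blue hinge uprights 90 mm tall. Origin: centre of the plate's underside, on the table. Its x axis runs along the hinge (150 mm side), y along the 310 mm side, z up. The carrier starts on its +y side and is swung over the top to its -y side.
- hinge_mid (a point): Middle of the carrier's hinge axis, 80 mm above the table, straight above the jig's origin; the axis runs along the jig's x. Each upright is 67 mm from it along x, 10 mm thick and 30 mm wide.
- carrier (a joint): Angle of the carrier about the hinge, rad: 0 = level on the jig's +y side, solder side up; 3.14 = turned right over, level on the -y side, cooler and nut up, against its hard stop. Starts between 0 and 0.3. The hinge is stiff (0.45 N m) and stays where it is left.
- board_mid (a point): Centre of the dark green board (100 x 70 mm), held in a grey frame: the carrier. Board centre is 52 mm from the hinge axis and level with it when the carrier is level. The frame is 118 mm along the hinge, reaches 140 mm from it and is 10 mm thick.
- bar_mid (a point): The handle: middle of the red round bar at the carrier's free end: 10 mm diameter, 98 mm clear length, parallel to the hinge, 135 mm from it (80 mm above the table when level on either side). 36 mm clear gap between bar and frame. Gripped by its sides from above, it turns between the fingers as the carrier swings, so the gripper can stay upright throughout.
- nut_turn (a joint): Angle of the nut on its right-handed thread, rad: 0 = bottomed out on its collar (hard stop), growing as it is unscrewed (anticlockwise looking at the nut from outside, so from above once the carrier is over). Starts between 1.0 and 2.8; can go to 6.5. Stays where it is left; turning takes about 0.05 N m; rises 0.8 mm per rad.
- nut: Brass knurled nut, 34 mm diameter, 24 mm tall, captive on a stud at the board's centre; under the board at first, facing up after the flip. Origin: its centre, then 39.5 mm above the board centre (119.5 mm above the table) if bottomed; z points out of the board. White line on top towards its own +x.
- cooler_top (a point): Centre of the outer face of the 56 x 56 mm aluminium cooler under the nut, 24 mm below the bottomed nut's centre once flipped. A steel collar (20 mm diameter, 12 mm tall) stands between it and the nut.
- mouse: Bystander: black computer mouse 105 x 60 x 32 mm, loose on the table. Origin: centre of its underside.
- screwdriver: Bystander: screwdriver lying on the table beyond the jig. Origin: centre of its underside.
- memory: Bystander: green memory module 133 x 32 x 7 mm lying flat on the table. Origin: centre of its underside.

How it is judged:
By the outcome, as a careful person would: the job done as asked, in the order asked, and still so for the second after the job is handed in, while the arm keeps its last pose, push and grip.
It also fails if it takes over 61 s, if anything falls off the work surface, if the arm or the gripper's body presses on something with over 40 N, if the wrist force passes 120 N, or if a joint passes its speed limit or range.

ROBOT

A 6-joint arm with a two-finger parallel gripper is mounted at the origin on the work surface. World frame = base frame: x ahead of the robot, y to its left, z up, the work surface at z = 0. Lengths are in m, angles in rad, forces in N, time in s.
With the tool pointing down it reaches from about 0.3 to 0.775 m from the base axis. Payload 14.6 kg.
Tool frame: the origin (TCP) lies on the centre line of the jaws, within the pads' length; the fingertips stand 19 mm ahead of it and the grasp point (between the pads) is the TCP; z points along the fingers, y is the direction in which the jaws open and shut (so a half turn about z gives the same grasp; the last joint's range is limited). The gripper opens to 85 mm and grips with 20 to 120 N. Pads are 22 mm wide; open, the fingers measure 114 mm over their backs; the gripper's body (76 mm by 85 mm) begins 54 mm behind the grasp point. The pads swing forward as they close: fully open they stand 13 mm farther back than shut.
Start: joints at [-1.312, 0.3, 1.521, -0, 1.321, -0.067], TCP at [0.176, -0.521, 0.25] pointing down, gripper open.
Joint ranges: [-3.03, 3.03], [-0.79, 2.21], [0.23, 2.52], [-1.04, 4.18], [0, 3.07], [-2.55, 2.55]. Speed limits (rad/s): [2.22, 2.22, 2.57, 3.14, 3.14, 3.14].

INTERFACE

Orientations are given as a unit quaternion [x, y, z, w].
In Python, from workcell import arm gives the robot as it stands. The module is installed in compiled form; this text tells all that it offers. Calls block until the motion is done:
- arm.move_pose(position, orientation): joint-space move of the TCP to a pose.
- arm.move_l(position, frame=None, feed=0.15, stop_force=None): straight line of the TCP; frame=None keeps the orientation; feed is the mean speed in m/s. With stop_force (N) it stops when the force on the tool has changed by that much, and returns True; else False.
- arm.move_joints(angles): joint-space move.
- arm.set_gripper(opening): finger opening in m; the grip force is fixed at half the most; returns when the fingers have stopped.
- arm.dwell(seconds).
- arm.ik(position, orientation): joint angles nearest the present ones, or None.
- arm.get_image(name): name is "scene" or "top" or "wrist"; returns a dict with "img" (420x560x3 uint8, blue, green, red), "K" (3x3 intrinsics, pixels), "rvec" (rotation vector, rad) and "tvec" (3), from world to camera coordinates, as OpenCV has them; the wrist camera has in their place "mount" (4x4, takes a point from camera to tool coordinates, whose origin is the TCP and whose axes are the flange's). Camera axes: x right, y down, z forward; pixel columns grow to the right and rows downward; lengths in m; the calibration is good to about 2 mm. The wrist camera is an equidistant fisheye: a pixel r from the principal point sees the ray r / f radians off the axis. A picture is of the moment at which its call begins: read the wrist's pose just before it. There is no depth.
A pose or a line that the arm cannot do raises arm.Unreachable and nothing moves.
- arm.hand_in(): hands the job in, once; it reports no verdict.
Readings, each from a call of its own:
- arm.read_time_s(): time.
- arm.read_joint_pos(): joint angles.
- arm.read_dq(): joint speeds.
- arm.read_effort(): joint torques, N m.
- arm.read_position(): TCP position.
- arm.read_tool_rot(): TCP orientation.
- arm.read_wrist_force(): force on the tool from outside, world axes, zero at the start.
- arm.read_moment(): the same for the moment, N m.
- arm.read_finger_gap(): finger opening in m.
Only numpy, scipy, OpenCV 4.12 (cv2) and the standard library are available. Lean on these libraries where they do the work, as an engineer would, in place of code of your own. Each camera call takes 0.05 s, during which the arm holds its last target. There are 200 camera calls.

## Working session

There is one attempt and no reset: what is moved stays moved. The work goes in short steps, each a Python script; the robot and the scene stay as the last script left them, time stands still between calls to the robot, and variables do not carry over. Pictures are saved under pics/ and viewed, about 8 in all and at most 12, crops included, and the job is handed in when it is done.

```bash
mkdir -p pics
python3 - <<'E'
from workcell import arm
import cv2, numpy as np
for n in("scene","top"):
    d=arm.get_image(n); cv2.imwrite(f"pics/{n}0.png",d["img"]); np.savez(f"{n}0.npz",**d)
    R=cv2.Rodrigues(np.array(d["rvec"],float))[0]; print(n,d["K"],-R.T@np.array(d["tvec"]).ravel())
print(arm.read_time_s(),arm.read_position(),arm.read_tool_rot(),arm.read_finger_gap())
E
```

```text
scene [[471.47209594   0.         278.64534495]
 [  0.         471.47209594 211.86271135]
 [  0.           0.           1.        ]] [ 0.93127732 -0.523426    0.96288698]
top [[483.98622181   0.         277.97852792]
 [  0.         483.98622181 209.36000878]
 [  0.           0.           1.        ]] [0.41114197 0.03468746 0.96953071]
0.1 [ 0.17598464 -0.52088927  0.24977625] [ 9.86762534e-01  1.62170981e-01 -5.65712985e-05 -5.21176418e-04] 0.0854460480256781
```

View pics/scene0.png

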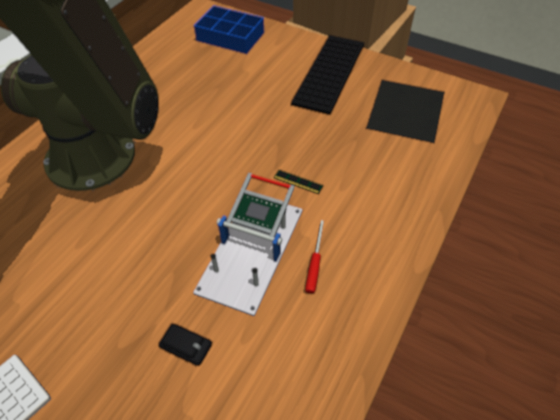

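View pics/top0.png

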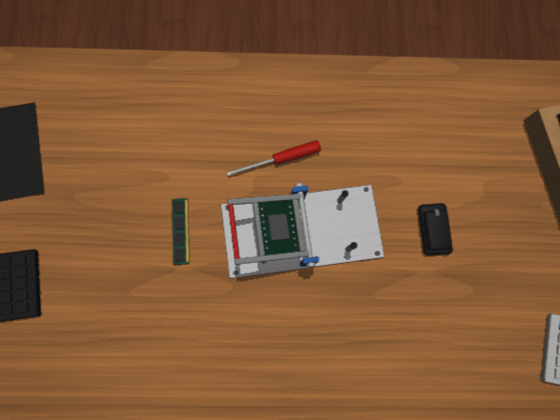

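Top view: image up is world +x, right is world −y. The jig's plate corners are near (221,200), (372,186), (383,253) and (229,277). The red bar runs from (231,205) to (238,260), the blue uprights are at (300,188) and (310,261), and the carrier is on the left (+y) side. The memory module is just beyond the bar, the screwdriver on the +x side, and the mouse on the −y side.

```bash
cat > h.py <<'E'
import cv2, numpy as np
def ray(d,uv):
    R=cv2.Rodrigues(np.array(d["rvec"],float))[0]; t=np.array(d["tvec"],float).ravel()
    v=R.T@np.linalg.inv(d["K"])@np.r_[uv,1]; return -R.T@t, v/np.linalg.norm(v)
def onz(d,uv,z):
    c,v=ray(d,uv); return c+v*(z-c[2])/v[2]
def cross(rays):
    A=sum(np.eye(3)-np.outer(v,v) for c,v in rays); b=sum((np.eye(3)-np.outer(v,v))@c for c,v in rays)
    return np.linalg.solve(A,b)
def blobs(m,mn=15):
    n,l,s,c=cv2.connectedComponentsWithStats(m.astype(np.uint8)); 
    return [(c[i].round(1),s[i,4],cv2.minAreaRect(np.argwhere(l==i)[:,::-1].astype(np.float32))) for i in range(1,n) if s[i,4]>=mn]
def red(im): b,g,r=cv2.split(im.astype(int)); return (r>110)&(g<50)&(b<60)
def blue(im): b,g,r=cv2.split(im.astype(int)); return (b>80)&(b>1.7*r)&(b>1.2*g)
E
python3 - <<'E'
from h import *
for n in("scene","top"):
    d=dict(np.load(n+"0.npz")); im=d["img"]
    for nm,f in(("red",red),("blue",blue)):
        for c,a,r in blobs(f(im)): print(n,nm,c,a,np.round(cv2.boxPoints(r),1).tolist())
d=dict(np.load("top0.npz"))
im=d["img"]; hsv=cv2.cvtColor(im,cv2.COLOR_BGR2HSV)
m=((hsv[...,1]<40)&(hsv[...,2]>120)).astype(np.uint8)
for c,a,r in blobs(m,400): print("grey",c,a,np.round(cv2.boxPoints(r),1).tolist())
for p in((372,186),(383,253),(229,277),(221,200)): print(onz(d,p,.01).round(4))
cv2.imwrite("pics/topcrop.png",cv2.resize(im[170:290,210:400],None,fx=4,fy=4,interpolation=cv2.INTER_CUBIC))
E
```

```text
scene red [270.5 181.3] 81 [[251.60000610351562, 177.39999389648438], [252.3000030517578, 175.0], [288.29998779296875, 185.10000610351562], [287.6000061035156, 187.39999389648438]]
scene red [312.5 272.8] 364 [[304.3999938964844, 289.70001220703125], [310.8999938964844, 252.5], [321.0, 254.1999969482422], [314.3999938964844, 291.3999938964844]]
scene blue [229.2  24.5] 636 [[194.3000030517578, 27.899999618530273], [199.89999389648438, 3.299999952316284], [262.6000061035156, 17.600000381469727], [257.0, 42.20000076293945]]
scene blue [221.7 221.4] 38 [[217.8000030517578, 225.39999389648438], [222.60000610351562, 215.8000030517578], [225.8000030517578, 217.39999389648438], [221.0, 227.0]]
scene blue [275.8 238.8] 44 [[272.1000061035156, 243.6999969482422], [275.70001220703125, 232.89999389648438], [279.6000061035156, 234.1999969482422], [276.0, 245.0]]
top red [297.  150.9] 443 [[272.1000061035156, 153.1999969482422], [317.5, 139.60000610351562], [320.29998779296875, 149.0], [275.0, 162.60000610351562]]
top red [233.2 230.3] 197 [[227.60000610351562, 204.3000030517578], [232.0, 203.800
[... 249 characters left out ...]
op blue [310.1 259.6] 74 [[302.3999938964844, 258.20001220703125], [317.3999938964844, 255.89999389648438], [318.1000061035156, 260.79998779296875], [303.20001220703125, 263.1000061035156]]
grey [325.8 226.8] 6155 [[228.6999969482422, 199.3000030517578], [375.79998779296875, 184.0], [383.6000061035156, 258.5], [236.5, 273.79998779296875]]
grey [228.3 240.6] 483 [[220.6999969482422, 204.0], [227.8000030517578, 203.1999969482422], [236.39999389648438, 276.70001220703125], [229.1999969482422, 277.6000061035156]]
grey [553.1 351.6] 777 [[545.0, 314.0], [559.0, 314.0], [559.0, 384.0], [545.0, 384.0]]
[ 0.6516 -0.1826  0.01  ]
[ 0.5142 -0.2012  0.01  ]
[0.4623 0.1042 0.01  ]
[0.6165 0.1252 0.01  ]
```

View pics/topcrop.png

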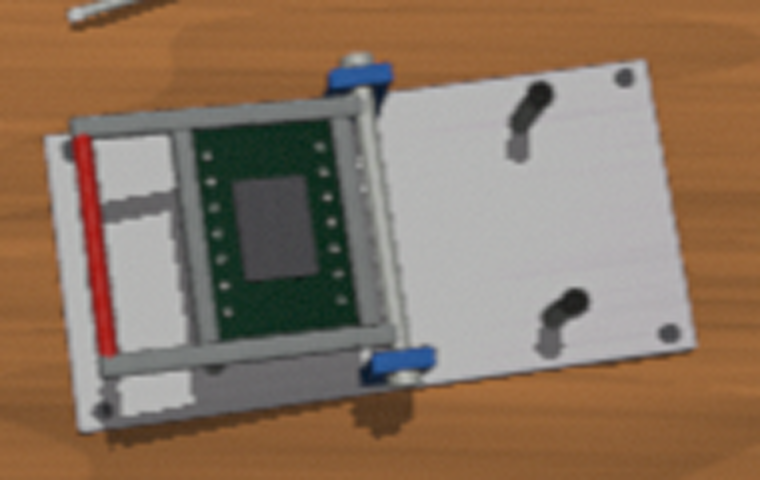

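```bash
cat >> h.py <<'E'
from scipy.spatial.transform import Rotation as Ro
def down(a):  # tool z down, tool y along world heading a
    y=np.array([np.cos(a),np.sin(a),0]); z=np.array([0,0,-1.]); return Ro.from_matrix(np.c_[np.cross(y,z),y,z]).as_quat()
E
python3 - <<'E'
from h import *
from workcell import arm
d=dict(np.load("top0.npz")); s=dict(np.load("scene0.npz"))
P=[onz(d,p,.01)[:2] for p in((221.2,203.8),(371.5,185),(383.7,257),(230,278))]
print(np.round(P,4)); c=np.mean(P,0)
yv=(P[0]+P[3]-P[1]-P[2]); xv=P[0]+P[1]-P[2]-P[3]
print("centre",c,"yaw",np.arctan2(*yv[::-1])-np.pi/2,np.arctan2(*xv[::-1]),np.linalg.norm(yv)/2,np.linalg.norm(xv)/2)
u=[onz(d,p,.088)[:2] for p in((299.5,188.6),(310.1,259.6))]; print("upr",np.round(u,4),np.mean(u,0),np.arctan2(*(u[0]-u[1])[::-1]),np.linalg.norm(u[0]-u[1]))
e=[cross([ray(d,a),ray(s,b)]) for a,b in(((230.0,204.3),(288,186.2)),((235.9,257.2),(252,176.2)),((233.2,230.3),(270.5,181.3)))]
print("bar",np.round(e,4))
for a in (0,np.pi):
    yaw=np.arctan2(*(u[0]-u[1])[::-1]); h=yaw+np.pi/2+a
    print(h,arm.ik(np.r_[e[2][:2],.2],down(h)))
E
```

```text
[[ 0.6086  0.1246]
 [ 0.6537 -0.1816]
 [ 0.5062 -0.2024]
 [ 0.4604  0.1022]]
centre [ 0.55723391 -0.0393166 ] yaw 0.14761120625669166 0.1450701711315065 0.3087362282859747 0.14939565582686753
upr [[ 0.6244 -0.0281]
 [ 0.4917 -0.0479]] [ 0.55802405 -0.03799813] 0.1487031729571974 0.13413254797947313
bar [[0.5848 0.0973 0.1136]
 [0.4912 0.0851 0.108 ]
 [0.5391 0.0913 0.1105]]
1.719499499752094 [ 1.00743303e-01  3.38679127e-01  1.59108418e+00 -4.44089210e-16
  1.21182934e+00 -1.61875620e+00]
4.861092153341887 [ 1.00743303e-01  3.38679127e-01  1.59108418e+00 -4.44089210e-16
  1.21182934e+00  1.52283646e+00]
```

```bash
cat >> h.py <<'E'
H=np.array([.5575,-.0387,.08]); YAW=.147; YD=np.array([-np.sin(YAW),np.cos(YAW),0]); ZD=np.array([0,0,1.])
Q=down(YAW+np.pi/2)
def bar(t,r=.135): return H+r*(np.cos(t)*YD+np.sin(t)*ZD)
E
python3 - <<'E'
from h import *
from workcell import arm
b=bar(.228); 
arm.move_pose(np.r_[b[:2],.22],Q)
arm.set_gripper(.032)
d=arm.get_image("wrist"); cv2.imwrite("pics/w1.png",d["img"])
print("hit",arm.move_l(b,feed=.1,stop_force=8), arm.read_position(),arm.read_wrist_force())
arm.set_gripper(0)
print(arm.read_finger_gap(),arm.read_wrist_force(),arm.read_moment(),arm.read_time_s(),arm.read_joint_pos())
d=arm.get_image("scene"); cv2.imwrite("pics/s1.png",np.hstack([cv2.resize(d["img"][130:320,170:350],(400,422)),cv2.resize(cv2.imread("pics/w1.png"),(400,300)) if 0 else cv2.resize(cv2.imread("pics/w1.png"),(400,422))]))
E
```

```text
hit False [0.53854225 0.09141194 0.11116036] [1.30176367 0.44371315 0.29190632]
0.007882480468084617 [ 1.09999808 -0.42224368 -0.25690561] [-0.14816603 -0.1859244   0.04054908] 4.8167 [ 1.01008904e-01  4.47028200e-01  1.66917791e+00 -1.36909594e-04
  1.02473735e+00 -1.61673458e+00]
```

View pics/s1.png

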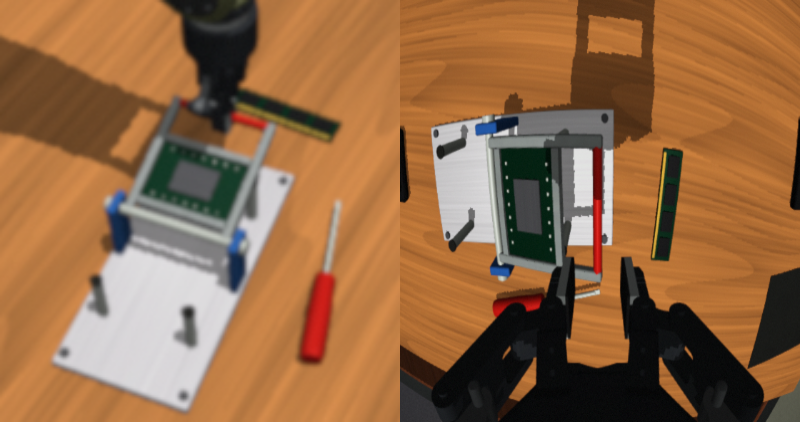

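The bar is between the fingers at its middle, and the gap is 7.9 mm, so it is held. Next I swing the carrier over, watching the force.

Run:
```python
from h import *
from workcell import arm
p=np.array(arm.read_position())-H
r=np.hypot(p@YD,p[2]); t0=np.arctan2(p[2],p@YD); print(r,t0)
ts=np.linspace(t0,np.pi-.06,18)[1:]
for i,t in enumerate(ts):
    arm.move_l(bar(t),feed=.12); f=np.array(arm.read_wrist_force())
    print(round(t,2),np.round(f,1),np.round(arm.read_finger_gap(),4))
    if np.linalg.norm(f)>50: print("STOP");break
else:
    print("stop",arm.move_l(bar(np.pi)-[0,0,.008],feed=.04,stop_force=15),np.array(arm.read_position()),arm.read_wrist_force())
print(arm.read_time_s())
d=arm.get_image("scene"); cv2.imwrite("pics/s2.png",cv2.resize(d["img"][130:330,160:360],(560,560)))
```

```text
0.13498756970357445 0.2300597707169752
0.4 [0.8 4.5 0.3] 0.008
0.57 [-0.9  8.9  6.5] 0.0076
0.73 [-5.4 13.4 14.2] 0.0079
0.9 [-9.1 16.5 20.4] 0.0075
1.07 [-8.7 11.1 26.8] 0.008
1.24 [-9.5  9.3 32. ] 0.0076
1.4 [-0.1  2.4 25.4] 0.0075
1.57 [ 0.5 -0.9 20.7] 0.0073
1.74 [ 7.2 -1.4 11.8] 0.0075
1.91 [12.5 -3.5  0.5] 0.0079
2.08 [11.  -4.8  3.9] 0.0076
2.24 [10.1 -3.6  1.6] 0.0078
2.41 [13.2 -0.9 -2.5] 0.0078
2.58 [14.7 -0.6 -0.7] 0.0077
2.75 [15.4  1.4 -3. ] 0.0076
2.91 [15.2 -1.2 -3.4] 0.0077
3.08 [13.8 -0.6 -3.9] 0.0073
stop True [ 0.578727   -0.17233872  0.07945531] [ 5.66579434 -1.45618101 -3.08130241]
10.9833
```

View pics/s2.png

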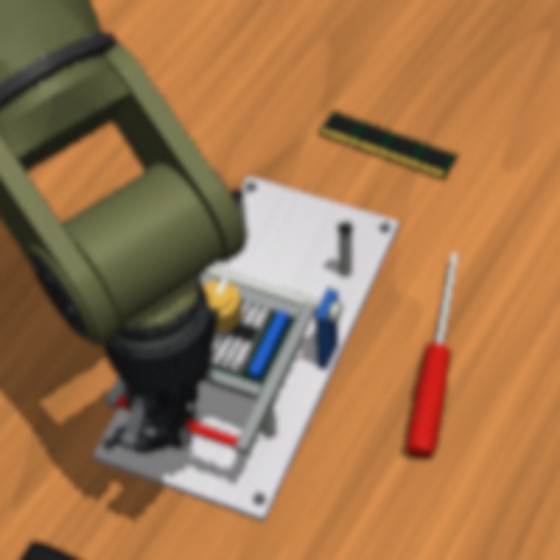

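The carrier is over on the −y side, with the brass nut up at about (222,300) in the crop and the bar held. I press down a little more to make sure it's on the stop.

Run:
```python
from h import *
from workcell import arm
p=np.array(arm.read_position())
for k in range(5):
    s=arm.move_l(p-[0,0,.0015*(k+1)],feed=.03); f=arm.read_wrist_force(); print(s,np.round(arm.read_position(),4),np.round(f,1))
    if f[2]>22: break
print(arm.read_time_s())
```

```text
False [ 0.5789 -0.1724  0.0792] [-9.   3.6 21.2]
False [ 0.579  -0.1724  0.079 ] [-17.1   7.1  35.4]
11.5333
```

Stiff contact: 35 N with only 0.2 mm of travel, so the carrier is on its stop. Next I release, go above the nut and look.

```bash
cat >> h.py <<'E'
def wray(arm,d,p,q,uv):
    K=np.array(d["K"]); x=(np.array(uv)-K[:2,2])/K[0,0]; r=np.linalg.norm(x)
    v=np.r_[x/r*np.sin(r),np.cos(r)]; M=np.array(d["mount"]); R=Ro.from_quat(q).as_matrix()
    return R@M[:3,3]+p, R@M[:3,:3]@v
E
python3 - <<'E'
from h import *
from workcell import arm
p=np.array(arm.read_position())
arm.move_l(p+[0,0,.0015],feed=.05)
arm.set_gripper(.032); print(arm.read_wrist_force())
arm.move_l(np.r_[p[:2],.2],feed=.25)
n=H-.052*YD
arm.move_l(np.r_[n[:2],.2],feed=.25); arm.set_gripper(.06)
p,q=np.array(arm.read_position()),arm.read_tool_rot(); d=arm.get_image("wrist"); im=d["img"]; cv2.imwrite("pics/w2.png",im)
hsv=cv2.cvtColor(im,cv2.COLOR_BGR2HSV)
m=cv2.inRange(hsv,(18,120,90),(32,255,255))
for c,a,r in blobs(m>0,60):
    o,v=wray(arm,d,p,q,c); print(c,a,[np.round(s,1) for s in r[:2]],(o+v*(.1325-o[2])/v[2]).round(4))
print("expect",n, p,q,d["K"],np.round(d["mount"],3),arm.read_time_s(),arm.read_joint_pos())
t=arm.get_image("top")["img"]; cv2.imwrite("pics/t2.png",np.hstack([cv2.resize(im,(400,300)),cv2.resize(t[140:290,210:410],(400,300))]))
E
```

```text
[ 0.47628268  0.42796291 -0.28775878]
[502.8 208.9] 260 [array([502.6, 209.3]), array([ 4. , 97.3])] [0.5233 0.0736 0.1325]
[275.2 233.2] 1693 [array([277. , 232.5]), array([54., 45.])] [ 0.5639 -0.0906  0.1325]
expect [ 0.5651165  -0.09013918  0.08      ] [ 0.56510235 -0.09059951  0.19985071] [-7.32066486e-02  9.97315311e-01 -4.19218078e-04  1.66801914e-03] [[325.1922621    0.         276.27515434]
 [  0.         325.1922621  206.63534734]
 [  0.           0.           1.        ]] [[ 0.001 -0.948 -0.317  0.083]
 [ 1.     0.001  0.001  0.001]
 [-0.001 -0.317  0.948 -0.122]
 [ 0.     0.     0.     1.   ]] 13.6833 [-2.22885262e-01  3.91863653e-01  1.51838224e+00  1.60953489e-04
  1.22791895e+00 -1.94041896e+00]
```

View pics/t2.png

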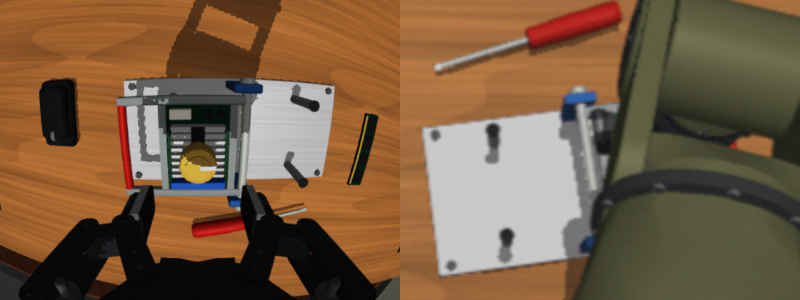

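In the wrist view the carrier lies flipped. The brass nut is at full-image pixel (275,233), which maps to (0.564, −0.0906) and agrees with the geometry. Next I grip it and begin turning clockwise.

Run:
```python
from h import *
from workcell import arm
n=np.array([.5648,-.0903,.1225])
print(arm.move_l(n,feed=.12,stop_force=8))
f0=np.array(arm.read_wrist_force()); m0=np.array(arm.read_moment()); arm.set_gripper(0)
print(f0,m0,"->",arm.read_wrist_force(),arm.read_moment(),arm.read_finger_gap(),arm.read_position(),arm.read_time_s())
h=YAW+np.pi/2; 
for k in range(1,7):
    j=arm.ik(n-[0,0,.0008*.1*k],down(h-.1*k)); arm.move_joints(j)
    print(k,np.round(arm.read_wrist_force(),1),np.round(arm.read_moment(),3),np.round(arm.read_joint_pos()[5],3),arm.read_time_s())
    if abs(arm.read_moment()[2])>.35: break
```

```text
False
[0.5601018  0.78973566 0.51210194] [-0.00922704  0.004791   -0.00787447] -> [-0.96713688 -0.70974761  6.10465729] [0.06212689 0.18163949 0.00227423] 0.03252487069774557 [ 0.56513687 -0.09037397  0.12339306] 14.8917
1 [-1.4  1.6  6.8] [ 0.164  0.297 -0.04 ] -1.84 15.1417
2 [-1.3  1.8  5.6] [ 0.206  0.218 -0.056] -1.74 15.3917
3 [-1.8  1.9  6.9] [ 0.288  0.251 -0.045] -1.64 15.6417
4 [-2.2  1.8  7.1] [ 0.373  0.18  -0.036] -1.54 15.8917
5 [-1.5  2.3  6.2] [ 0.436  0.138 -0.023] -1.44 16.1417
6 [-1.7  3.8  5.6] [ 0.526  0.138 -0.081] -1.34 16.3917
```

Mz is a steady −0.05 N·m, which is the thread friction, so the nut is turning with the gripper. I continue to the hard stop.

Run:
```python
from h import *
from workcell import arm
n=np.array([.5648,-.0903,.1225]); h=YAW+np.pi/2; a=.6
for i in range(60):
    a+=.05
    arm.move_joints(arm.ik(n-[0,0,.0008*a],down(h-a))); mz=arm.read_moment()[2]
    if i%6==0 or mz<-.15: print(round(a,2),np.round(arm.read_wrist_force(),1),round(mz,3),np.round(arm.read_joint_pos()[5],4),round(arm.read_time_s(),2))
    if mz<-.45 or np.linalg.norm(arm.read_wrist_force())>40: break
q=Ro.from_quat(arm.read_tool_rot()).as_matrix()[:,1]; print(a,"heading",np.arctan2(q[1],q[0]),h-a,arm.read_finger_gap())
```

```text
0.65 [-0.4  4.7  7. ] -0.075 -1.2899 16.64
0.95 [0.9 4.9 5.4] -0.042 -0.9899 18.14
1.25 [1.8 5.5 5.1] -0.054 -0.69 19.64
1.55 [3.6 6.4 4.2] -0.031 -0.39 21.14
1.85 [7.1 5.7 4.2] 0.819 -0.0913 22.64
2.15 [6.7 2.6 4.2] 1.305 0.2081 24.14
2.45 [5.9 0.9 5.4] 0.313 0.5092 25.64
2.75 [3.4 0.4 6.9] 0.791 0.8087 27.14
3.05 [4.3 1.2 6.2] 1.13 1.1083 28.64
3.35 [5.  0.7 7. ] 1.428 1.4075 30.14
3.599999999999995 heading -1.8813936271374538 -1.8822036732050986 0.032163063558920846
```

The reaction sign was the opposite of my guess: Mz rose to about +0.8 near a≈1.7. So the nut has bottomed out and the pads then slipped on it. I'll unload gently while watching Mz, so that the back-off is counted from an unstressed grip.

Run:
```python
from h import *
from workcell import arm
n=np.array([.5648,-.0903,.1225]); h=YAW+np.pi/2; a=3.6; z=n-[0,0,.0008*1.7]
print(arm.read_moment(),arm.read_wrist_force(),arm.read_time_s())
for i in range(20):
    a-=.04
    arm.move_joints(arm.ik(z,down(h-a))); mz=arm.read_moment()[2]; print(round(a,2),round(mz,3))
    if mz<.1: break
d=arm.get_image("wrist")["img"]; cv2.imwrite("pics/w3.png",d[150:350,180:400])
print(arm.read_position(),arm.read_wrist_force(),arm.read_moment(),arm.read_time_s())
cv2.imwrite("pics/w3.png",cv2.resize(d[150:330,180:390],None,fx=3,fy=3))
```

```text
[ 0.50375829  0.06310268 -0.06849203] [-1.20502303  2.69716481  9.69607505] 31.3917
3.56 0.047
[ 0.56504821 -0.09003898  0.12098711] [ 4.41726712  3.34611055 -1.79489497] [ 0.2875681  -0.84678657  0.05440281] 31.6917
```

View pics/w3.png

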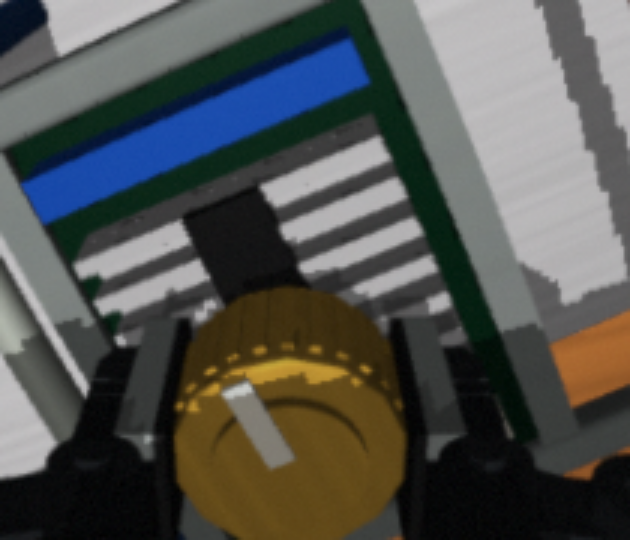

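The nut is held with its white line at about (238,388)–(282,462) in the crop. I now re-seat it gently in fine steps to find the stop precisely, logging every step.

Run:
```python
from h import *
from workcell import arm
n=np.array([.5648,-.0903,.1225]); h=YAW+np.pi/2; a=3.56; z=n-[0,0,.0008*1.7]
L=[]
for i in range(16):
    a+=.025
    arm.move_joints(arm.ik(z,down(h-a))); mz=arm.read_moment()[2]; L.append((round(a,3),round(mz,3)))
    if mz>.5: break
print(L); L=[]
for i in range(16):
    a-=.025
    arm.move_joints(arm.ik(z,down(h-a))); mz=arm.read_moment()[2]; L.append((round(a,3),round(mz,3)))
    if mz<.08: break
print(L)
d=arm.get_image("wrist")["img"]; cv2.imwrite("pics/w4.png",cv2.resize(d[150:330,180:390],None,fx=3,fy=3))
print(a,arm.read_position(),arm.read_wrist_force(),arm.read_moment(),arm.read_time_s(),arm.read_joint_pos()[5])
def line(im):
    s=cv2.cvtColor(im,cv2.COLOR_BGR2HSV); m=(s[...,1]<60)&(s[...,2]>110); m[:370]=0;m[480:]=0;m[:,:200]=0;m[:,380:]=0
    return blobs(m,200)
for k in("w3","w4"): print(line(cv2.imread(f"pics/{k}.png")))
```

```text
[(3.585, np.float64(-0.017)), (3.61, np.float64(0.005)), (3.635, np.float64(0.499)), (3.66, np.float64(0.888))]
[(3.635, np.float64(0.53)), (3.61, np.float64(0.106)), (3.585, np.float64(0.029))]
3.585 [ 0.56504828 -0.0900124   0.12093934] [ 4.77548982  1.81717413 -2.6366168 ] [ 0.36588496 -0.86313786  0.08474653] 33.4917 1.6433250701803246
[(array([257.2, 423.5]), np.int32(2444), ((258.5140075683594, 423.5216979980469), (95.45331573486328, 29.784738540649414), 57.13132095336914))]
[(array([257.2, 423.4]), np.int32(2451), ((256.9015197753906, 424.9241638183594), (93.86459350585938, 30.74711036682129), 59.96672058105469))]
```

The stop is sharp: Mz ramps at about 16 N·m/rad from a≈3.605, both loading and unloading, with no slip. The quarter turn back therefore ends at a = 3.605 − π/2.

Run:
```python
from h import *
from workcell import arm
n=np.array([.5648,-.0903,.1225]); h=YAW+np.pi/2; a0=3.605; z=n-[0,0,.0008*1.7]; a1=a0-np.pi/2
for a in np.linspace(3.585,a1,9)[1:]:
    arm.move_joints(arm.ik(z+[0,0,.0008*(a0-a)],down(h-a))); print(round(a,3),np.round(arm.read_moment()[2],3),np.round(arm.read_wrist_force(),1))
arm.dwell(.3)
y=Ro.from_quat(arm.read_tool_rot()).as_matrix()[:,1]; g=np.arctan2(y[1],y[0])
print("heading",g,"turned back",(g-(h-a0)+np.pi)%(2*np.pi)-np.pi)
d=arm.get_image("wrist")["img"]; w5=cv2.resize(d[150:330,180:390],None,fx=3,fy=3); cv2.imwrite("pics/w5.png",w5)
s=cv2.cvtColor(w5,cv2.COLOR_BGR2HSV); m=(s[...,1]<60)&(s[...,2]>110); m[:370]=0;m[480:]=0;m[:,:200]=0;m[:,380:]=0
print(blobs(m,200))
sc=arm.get_image("scene")["img"]; cv2.imwrite("pics/f.png",np.hstack([cv2.resize(sc[130:380,140:360],(352,400)),cv2.resize(w5,(440,400))]))
print(arm.read_position(),arm.read_finger_gap(),arm.read_time_s())
```

```text
3.391 0.116 [ 4.6  1.8 -2.1]
3.197 0.055 [ 4.8  1.2 -2.3]
3.003 0.087 [ 5.3 -1.3 -2.6]
2.81 0.028 [ 5.7 -1.1 -2.9]
2.616 0.049 [ 7.  -2.7 -3.4]
2.422 0.0 [ 8.  -3.3 -4.3]
2.228 0.08 [ 8.9 -3.6 -4. ]
2.034 0.045 [ 9.7 -4.2 -5.6]
heading -0.31552976935127863 turned back 1.5716739038538243
[(array([260.4, 424.9]), np.int32(2453), ((260.2877197265625, 425.513427734375), (93.06227111816406, 28.977176666259766), 58.29856491088867))]
[ 0.56546741 -0.09086402  0.12223512] 0.03244450182231094 36.3583
```

View pics/f.png

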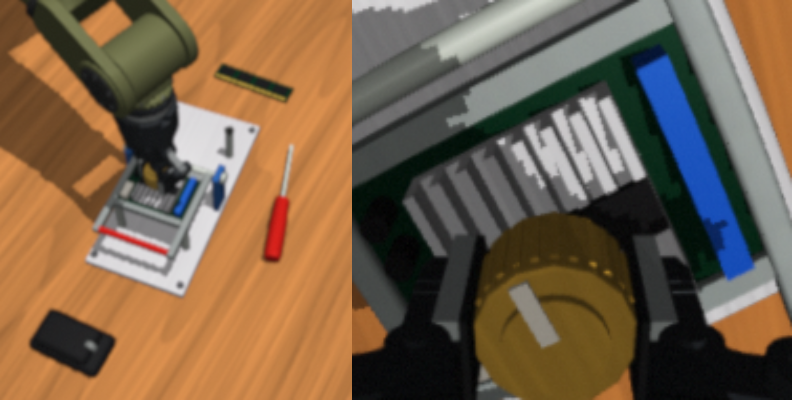

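The nut turned with the gripper: the white line is unchanged in the wrist frame, and the heading turned back is 1.572 rad. The carrier lies flat, and the bystanders look undisturbed. I relieve the small 5.6 N upward pull, check the bar's height and the bystanders, then hand in.

Run:
```python
from h import *
from workcell import arm
n=np.array([.5648,-.0903,.1225]); h=YAW+np.pi/2; a0=3.605; a=a0-np.pi/2
arm.move_joints(arm.ik(n+[0,0,-.00136+.00126-.0008],down(h-a))); arm.dwell(.3)
print(np.round(arm.read_wrist_force(),1),np.round(arm.read_moment(),3))
s=arm.get_image("scene"); 
for c,ar,r in blobs(red(s["img"])): 
    print(c,ar,r)
R,t,K=np.array(s["rvec"],float),np.array(s["tvec"],float),s["K"]
X=H*[1,1,1]
for tt in(np.pi,np.pi-.05): print("bar pred",cv2.projectPoints(bar(tt)[None],R,t,K,None)[0].ravel())
y=Ro.from_quat(arm.read_tool_rot()).as_matrix()[:,1]; g=np.arctan2(y[1],y[0])
b=np.load("scene0.npz")["img"].astype(int); df=np.abs(s["img"].astype(int)-b).max(2)
for nm,(u0,u1,v0,v1) in dict(mouse=(160,212,325,362),driver=(304,326,222,292),memory=(276,322,172,192)).items(): print(nm,(df[v0:v1,u0:u1]>40).mean().round(3))
print("turned",(g-(h-a0)+np.pi)%(2*np.pi)-np.pi,arm.read_finger_gap(),arm.read_time_s())
```

```text
[ 7.1 -4.9  0.4] [-0.64  -1.066  0.039]
[312.5 273. ] 358 ((312.52703857421875, 272.3378601074219), (10.028338432312012, 38.63376235961914), 9.462321281433105)
[220.7 279.5] 62 ((222.50001525878906, 280.0000305175781), (41.43342208862305, 1.9559440612792969), 19.025604248046875)
bar pred [223.24852514 280.0131308 ]
bar pred [222.93562859 278.39731938]
mouse 0.0
driver 0.0
memory 0.116
turned 1.57161568893269 0.03251556244216535 36.9583
```

```bash
python3 -c "
from workcell import arm
arm.hand_in(); print(arm.read_time_s())"
```

```text
the job is handed in; nothing more can be done
the job is handed in; nothing more can be done
```

The carrier is turned over and on its stop. The nut has been bottomed out and backed off a quarter turn, and the gripper is still holding it. I handed the job in at about 37 s of the 61 s.

**Carrier:** I swung it over by the red bar. At the end it resisted firmly, about 35 N for roughly 0.2 mm of travel. A last camera check put the bar within 1 px of where a level carrier should be.

**Nut:** I found the bottom stop from the turning torque, which rose sharply at the same angle when loading and unloading. From there I turned the nut back 1.572 rad. The white line stayed within about 3° in the wrist view, so the nut turned with the gripper. The finger gap is 32.5 mm and there is almost no vertical load on the nut (0.4 N).

**What went wrong:** On the first screw-down I had the torque sign wrong, so the gripper kept turning past the stop. The fingers slipped on the bottomed nut for nearly two radians, at up to about 1.4 N·m. I then unloaded it and found the stop again in fine steps, so the back-off is counted from that second contact.

**Other readings:**
- **Sideways force:** about 9 N remains on the grip.
- **Mouse and screwdriver:** no change in the before-and-after pictures.
- **Memory module:** the picture patch around it changed by 12%. I put this down to the bar having been in that patch before the flip. The module looked to be in its place in the later view, but I did not measure it separately.

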